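# Press the lamp supply box's cover plate home

### The arm

A 6-joint arm with a two-finger parallel gripper is mounted at the origin on the work surface. World frame = base frame: x ahead of the robot, y to its left, z up, the work surface at z = 0. Lengths are in m, angles in degrees, forces in N, time in s.
With the tool pointing down it reaches from about 0.35 to 0.975 m from the base axis. Payload 4.9 kg.
Tool frame: the origin (TCP) lies at the very end of the fingers, on their centre line; the grasp point (between the pads) lies 19 mm behind it; y points along the fingers, x is the direction in which the jaws open and shut, and the axes are right-handed (so a half turn about y gives the same grasp; the last joint's range is limited). The gripper opens to 85 mm and grips with 20 to 120 N. Pads are 22 mm wide; open, the fingers measure 114 mm over their backs; the gripper's body (76 mm by 85 mm) begins 54 mm behind the grasp point. The pads swing forward as they close: fully open they stand 13 mm farther back than shut.
Start: joints at [-79.469, 3.019, 92.412, -0, 84.569, -6.818], TCP at [0.186, -0.597, 0.231] pointing down, gripper open.
Joint ranges: [-172.51, 172.51], [-57.92, 126.97], [3.15, 148.05], [-58.71, 238.71], [5.1, 150.11], [-179.66, 179.66]. Speed limits (degrees/s): [147.25, 147.25, 180, 180, 180, 180].

### API

Orientations are given as [roll, pitch, yaw] about the fixed x, y, z axes, in that order (R = Rz(yaw) Ry(pitch) Rx(roll)).
In Python, from cell import bot gives the robot as it stands.
- The arm moves only by the shell command python3 -m pendant 'ROWS'. ROWS is JSON, a list of rows, each a list of 3 entries, a list of its own where there are three numbers: the shift along the tool's x, y, z each as a share of 40 cm, from -1 to 1, then the turn, a rotation vector about the tool's x, y, z each as a share of 1.5 rad, from -1 to 1, then the closure, from 0 (fully open) to 1 (shut). In form: [[[tx, ty, tz], [wx, wy, wz], gripper], ...]. A call has 1 to 8 rows; each row shifts and turns the pose as measured when the row begins, along the tool's axes as they then stand; what a row does not reach is not made up. A row lasts 1/12 s, in which the tool goes at most 41.7 mm and 7.16 degrees, less where a joint would pass 70% of its speed; a pose out of reach is approached as far as the arm can. A call with a number of a shift or a turn outside -1 to 1 is refused whole. A call with a gripper value outside its range is refused whole. The fingers move at their own pace and stop on an object; the grip force is fixed at half the most. Time passes only in rows, so rows that do not move let the fingers close. It gives the time, the measured TCP pose, the force and the opening at its end, in the units of the state.
- bot.observe(): the state, without advancing time (a new reading comes with each control period).
- bot.capture(name): name is "scene" or "top" or "wrist"; returns a dict with "image" (400x640x3 uint8, blue, green, red), "intrinsics" (3x3 intrinsics, pixels), "R" (3x3) and "t" (3): a world point X has camera coordinates R X + t; the wrist camera has in their place "tool_from_camera" (4x4, takes a point from camera to tool coordinates, whose origin is the TCP and whose axes are the tool frame's). Camera axes: x right, y down, z forward; pixel columns grow to the right and rows downward; lengths in m; the calibration is good to about 2 mm. A picture is of the moment at which its call begins: read the wrist's pose just before it. There is no depth.
- bot.job_done(): hands the job in, once; it reports no verdict.
The state is a dict: "time": time; "joint_positions": joint angles; "joint_vel": joint speeds; "effort": joint torques, N m; "tcp_pos": TCP position; "ee_rot": TCP orientation; "ft_force": force on the tool from outside, world axes, zero at the start; "ft_torque": the same for the moment, N m; "gripper_width": opening from 0.0 (shut) to 1.0 (fully open).
Only numpy, scipy, OpenCV 4.12 (cv2) and the standard library are available. Lean on these libraries where they do the work, as an engineer would, in place of code of your own. Each camera call takes 0.05 s, during which the arm holds its last target. There are 200 camera calls.

### The job

Take the rectangular metal cover plate by its pull bar, lay it into the recess of the grey lamp supply box without dropping it, and press it down at both ends until it is fully home on the hidden seat: level, and giving no more under a last firm push of about 25 N (2.5 kg) held for a moment. Go by feel, as the seat's depth differs each time: never load the box through the plate with more than 40 N. Let go, and leave the other things where they are.

Things in the scene. Friction and masses are not known exactly. Their poses are not given: they have to be found in the camera images.
- cover_plate: The loose cover plate, bare aluminium, rectangular: 120 mm (its x) x 90 mm (y) x 10 mm thick (z up), 0.2 to 0.35 kg. A pull bar stands on it, off-centre at x = -20 mm: 14 mm thick in x, 44 mm long in y, 26 mm high. Origin: centre of the underside. Fits either way round (half a turn). Dark dots on its top at x +-45, y +-30 mm mark the points above the catches.
- bar_top (a point): Middle of the top of the cover plate's pull bar, 36 mm above the plate's underside, 20 mm from its centre towards -x.
- supply_box: The lamp supply box: grey metal, fixed, 170 mm (its x) x 136 mm (y) x 50 mm high, an open recess in its top with a flat seat inside. Origin: centre of its underside. On the seat, at x +-45, y +-30 mm, four round catches stick up, each by its own unknown 3 to 7 mm; each slides down under about 4.5 N, stays where it is pushed, and ends below the seat.
- rim (a point): Centre of the recess's mouth, level with the box's top, 50 mm above the table; axes as the box. The recess is 124 mm (x) x 94 mm (y): 2 mm of play all round the plate. Its seat lies 10 to 19 mm below this point, a depth that differs each time and that no reading gives: fully home, the plate's top is flush with the rim or up to 9 mm below it.
- lens_cap: Bystander: grey lens cap, disc 44 mm across, 9 mm high. Origin: centre of its underside.
- screwdriver: Bystander: screwdriver with black handle, 170 mm long, lying along its x axis.
- lens: Bystander: black camera lens standing upright, 72 mm across, 90 mm high. Origin: centre of its underside.
- glove_carton: Bystander: white carton 75 x 120 x 55 mm. Origin: centre of its underside.
- blade_carton: Bystander: brown carton 100 x 65 x 30 mm. Origin: centre of its underside.
- screw_jar: Bystander: clear jar with lid, 60 mm across, 75 mm high. Origin: centre of its underside.
- port_disc: Bystander: plain round metal disc without a pull bar, 68 mm across, 8 mm thick; not the cover plate. Origin: centre of its underside.
Not all that is in view belongs to the job. Of the things that look like the cover_plate, the smallest one is meant.

How it is judged (in metres and radians):
On the way:
1. the plate, level in the recess, is pressed against its seat: it bears on the box with at least 22 N (its weight included) for 0.1 s (horizontal distance between cover_plate and rim below 0.005 m and angle between the x axis of cover_plate and the x axis of rim, either way round below 0.06 rad and z of cover_plate in the frame of rim below -0.008 m and angle between cover_plate's own z axis and vertical below 0.015 rad and contact force between cover_plate and supply_box above 22 N), for 0.1 s.
At the end, for the whole second after the job is handed in: The cover plate lies in the recess of the supply box (its centre within 5 mm of the recess's centre, its long side along the recess's within 0.06 rad), level within 0.015 rad, its top no more than 2 mm above the rim, at rest and not held (horizontal distance between cover_plate and rim below 0.005 m and angle between the x axis of cover_plate and the x axis of rim, either way round below 0.06 rad and z of cover_plate in the frame of rim below -0.008 m and angle between cover_plate's own z axis and vertical below 0.015 rad and linear speed of cover_plate below 0.01 m/s and contact force between the fingers and cover_plate below 0.05 N); the robot touches nothing.
It fails at once if the plate bears on the supply box with more than 42 N (contact force between cover_plate and supply_box above 42 N).
It fails at once if the plate moves at more than 0.6 m/s while the fingers do not hold it (dropped or thrown) (linear speed of cover_plate above 0.6 m/s and contact force between the fingers and cover_plate below 0.01 N).
It fails at once if a bystander (lens cap, screwdriver, lens, carton, jar or round disc) is moved by more than 30 mm (distance of any of lens_cap, screwdriver, lens, glove_carton, blade_carton, screw_jar, port_disc from where it was at the start of the episode above 0.03 m).
It also fails if it takes over 64 s, if anything falls off the work surface, if the arm or the gripper's body presses on something with over 40 N, if the wrist force passes 120 N, or if a joint passes its speed limit or range.

## Working session

There is one attempt and no reset: what is moved stays moved. The work goes in short steps, Python scripts to look and compute and a shell command to move; the robot and the scene stay as the last step left them, time stands still between calls to the robot, and variables do not carry over. Pictures are saved under pics/ and viewed, about 8 in all and at most 12, crops included, and the job is handed in when it is done.

```bash
ls; mkdir -p pics
python3 - <<'E'
from cell import bot
import cv2,json
s=bot.observe();print(s)
for n in("scene","top"):
    c=bot.capture(n);cv2.imwrite(f"pics/{n}0.png",c["image"]);print(n,c["intrinsics"],c["R"],c["t"])
E
```

```text
pics
{'time': 0.0, 'joint_positions': array([-7.94682090e+01,  3.05831719e+00,  9.24920601e+01, -3.87331129e-04,
        8.45708226e+01, -6.81725780e+00]), 'joint_vel': array([ 0.03559358,  0.10169954,  0.01688545, -0.04845217,  0.05009274,
       -0.05071431]), 'effort': array([ 5.46024239e-04, -3.93681514e+01, -3.70175207e+01, -1.52310013e-04,
        6.93681897e-03, -5.23428980e-07]), 'tcp_pos': array([ 0.18626191, -0.59593674,  0.23005192]), 'ee_rot': array([-89.98599598,   0.1203887 , -72.65089943]), 'ft_force': array([-0.41213332,  0.23123988, -0.57185341]), 'ft_torque': array([-0.01015555, -0.03138804,  0.01150655]), 'gripper_width': 1.0000448444722945}
scene [[410.28244932   0.         312.0220941 ]
 [  0.         410.28244932 201.82135107]
 [  0.           0.           1.        ]] [[-0.56968845  0.82168561 -0.0169654 ]
 [ 0.445042    0.29106939 -0.8468862 ]
 [-0.69093609 -0.4900116  -0.53150347]] [ 0.28835581 -0.16312375  1.44436689]
top [[374.3032976    0.         321.70824487]
 [  0.         374.3032976  195.33616226]
 [  0.           0.           1.        ]] [[ 0.01765999 -0.99981701  0.00735274]
 [-0.99363799 -0.01836798 -0.11111329]
 [ 0.11122801 -0.0053437  -0.99378055]] [-0.02031544  0.50249299  0.92317043]
```

View pics/scene0.png

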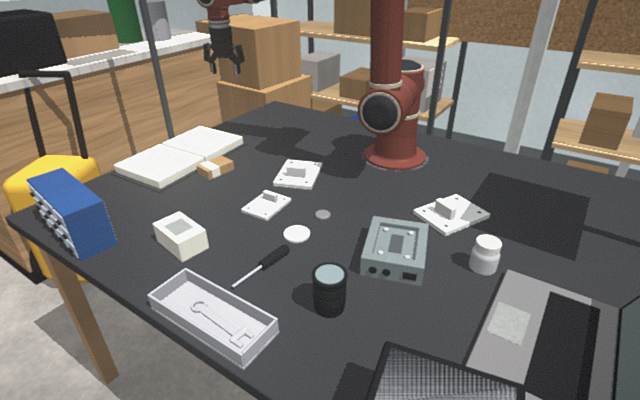

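View pics/top0.png

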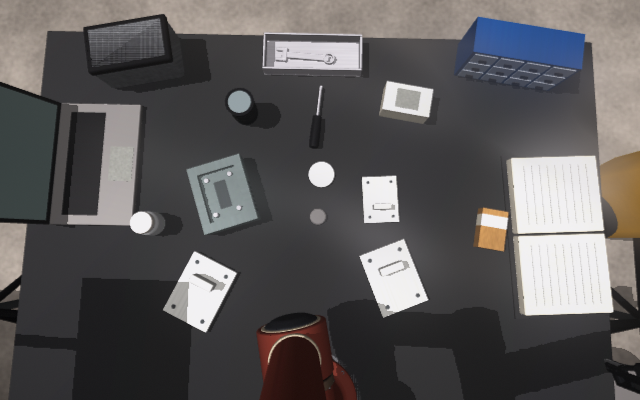

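The smallest plate is at top-view pixel (380,199), with its bar towards the robot. The box is at about (223,193), and two larger lookalikes are at (394,277) and (200,291). Next I take coarse positions.

```bash
cat > h.py <<'E'
import numpy as np,cv2
from cell import bot
from scipy.spatial.transform import Rotation as Ro
def tool():
    s=bot.observe(); return Ro.from_euler('xyz',s["ee_rot"],degrees=True).as_matrix(),np.array(s["tcp_pos"])
def shot(n,save=None):
    Rt,p=tool(); c=bot.capture(n); K=c["intrinsics"]
    if n=="wrist":
        T=np.array(c["tool_from_camera"]); Rc=Rt@T[:3,:3]; C=Rt@T[:3,3]+p
    else:
        Rc=np.array(c["R"]).T; C=-Rc@c["t"]
    if save: cv2.imwrite("pics/"+save+".png",c["image"]); np.savez("pics/"+save,K=K,Rc=Rc,C=C)
    return c["image"],K,Rc,C
def ray(px,K,Rc):
    d=np.c_[np.atleast_2d(px),np.ones(len(np.atleast_2d(px)))]@np.linalg.inv(K).T@Rc.T
    return d/np.linalg.norm(d,axis=1,keepdims=True)
def onz(px,z,K,Rc,C):
    d=ray(px,K,Rc); return C+d*((z-C[2])/d[:,2])[:,None]
def tri(views): # [(px,K,Rc,C)]
    A=np.zeros((3,3));b=np.zeros(3)
    for px,K,Rc,C in views:
        d=ray(px,K,Rc)[0];P=np.eye(3)-np.outer(d,d);A+=P;b+=P@C
    X=np.linalg.solve(A,b); return X,[np.linalg.norm(np.cross(X-C,ray(px,K,Rc)[0])) for px,K,Rc,C in views]
E
python3 - <<'E'
from h import *
im,K,Rc,C=shot("top","top1"); print("C",C)
def seg(x0,y0,x1,y1,lo,hi):
    g=cv2.cvtColor(im,cv2.COLOR_BGR2GRAY)[y0:y1,x0:x1]
    m=cv2.inRange(g,lo,hi);c=max(cv2.findContours(m,0,1)[0],key=cv2.contourArea)
    r=cv2.minAreaRect(c);return cv2.boxPoints(r)+[x0,y0],r
b,r=seg(350,165,410,235,150,255);P=onz(b,.01,K,Rc,C);print("plate",r,P.round(4),P.mean(0))
for z,rg in((.01,(350,235,440,325,150,255)),(.01,(155,245,245,340,150,255)),(.05,(175,145,265,240,85,255))):
    b,r=seg(*rg);P=onz(b,z,K,Rc,C);print(r,P.round(3),P.mean(0),np.linalg.norm(P[1]-P[0]),np.linalg.norm(P[2]-P[1]))
for px in((383,206),):print("bar",onz(px,.036,K,Rc,C))
for n,px in dict(cap=(321,174),lens=(239,98),driver=(317,115),disc=(318,216),jar=(145,222)).items():print(n,onz(px,.02,K,Rc,C))
R,p=tool();print(R)
im,K,Rc,C=shot("wrist");R,p=tool();print("cam in tool",R.T@(C-p),R.T@Rc, K)
E
```

```text
C [ 0.39697248 -0.00614879  0.97341184]
plate ((29.84530258178711, 34.06077575683594), (45.93642044067383, 34.7939453125), 86.98721313476562) [[ 0.5547 -0.1136  0.01  ]
 [ 0.5612 -0.2043  0.01  ]
 [ 0.4418 -0.21    0.01  ]
 [ 0.4355 -0.1205  0.01  ]] [ 0.49828836 -0.1620651   0.01      ]
((43.05820846557617, 42.75983810424805), (66.15872955322266, 48.46510696411133), 68.62937927246094) [[ 0.352 -0.108  0.01 ]
 [ 0.398 -0.223  0.01 ]
 [ 0.245 -0.283  0.01 ]
 [ 0.2   -0.169  0.01 ]] [ 0.29897402 -0.19552186  0.01      ] 0.12446786442714848 0.16427124105200516
((44.33952713012695, 46.30757522583008), (48.37668991088867, 67.4575424194336), 27.552810668945312) [[0.209 0.382 0.01 ]
 [0.358 0.312 0.01 ]
 [0.304 0.201 0.01 ]
 [0.157 0.272 0.01 ]] [0.25732429 0.2915624  0.01      ] 0.16444978720993106 0.12367404492361307
((46.160831451416016, 48.7468147277832), (68.67928314208984, 56.659000396728516), 73.61045837402344) [[0.561 0.333 0.05 ]
 [0.604 0.199 0.05 ]
 [0.44  0.145 0.05 ]
 [0.398 0.276 0.05 ]] [0.5005307 0.2382224 0.05     ] 0.14050299619696716 0.1731539149404682
bar [[ 0.47775692 -0.16580044  0.036     ]]
cap [[ 0.55901962 -0.00847073  0.02      ]]
lens [[0.7577336 0.211223  0.02     ]]
driver [[0.71568782 0.0048348  0.02      ]]
disc [[ 0.45055312 -0.0027665   0.02      ]]
jar [[0.4274273  0.43525073 0.02      ]]
[[ 2.98195878e-01 -2.79335998e-04  9.54504657e-01]
 [-9.54503372e-01  1.57955736e-03  2.98195939e-01]
 [-1.59099171e-03 -9.99998713e-01  2.04390341e-04]]
cam in tool [-0.00114021 -0.14391482  0.0770748 ] [[ 9.99999692e-01 -2.58767263e-04 -7.40829753e-04]
 [ 6.30464081e-04 -2.97171131e-01  9.54824026e-01]
 [-4.67230416e-04 -9.54824200e-01 -2.97170876e-01]] [[347.61478139   0.         323.22806203]
 [  0.         347.61478139 203.51098876]
 [  0.           0.           1.        ]]
```

```bash
python3 -m pendant '[[[0,0,0],[0,-0.081,0],0],[[0,0,0],[0,-0.081,0],0],[[0,0,0],[0,-0.081,0],0],[[0,0,0],[0,-0.081,0],0],[[0,0,0],[0,-0.081,0],0],[[0,0,0],[0,-0.081,0],0],[[0,0,0],[0,-0.081,0],0],[[0,0,0],[0,-0.081,0],0]]'
cat > go.py <<'E'
import sys
from h import *
# go.py x y z yaw : remaining shift in tool axes (share of 0.4 m), turn share of 1.5rad
R,p=tool(); x,y,z,yw=map(float,sys.argv[1:5])
d=R.T@(np.array([x,y,z])-p)
c,s=np.cos(np.radians(yw)),np.sin(np.radians(yw))
Rg=np.array([[c,0,-s],[s,0,c],[0,-1,0]])
print("tcp",p.round(4),"mm",(d*1e3).round(1),"share",(d/.4).round(4),"turn",(Ro.from_matrix(R.T@Rg).as_rotvec()/1.5).round(4),"F",np.round(bot.observe()["ft_force"],1))
E
python3 go.py .478 -.161 .23 -3
```

```text
time: 0.87
tcp_pos: [0.186, -0.5947, 0.2274]
ee_rot: [-89.7, 0.2, -15.3]
ft_force: [-0.1, 0.0, 0.4]
gripper_width: 0.999
tcp [ 0.186  -0.5947  0.2274] mm [ 1.673e+02 -2.000e-01  4.953e+02] share [ 4.1820e-01 -6.0000e-04  1.2383e+00] turn [-0.004  -0.143  -0.0014] F [-0.1  0.   0.4]
```

```bash
python3 -m pendant '[[[0,0,0],[0,-0.073,0],0],[[0,0,0],[0,-0.073,0],0],[[0.0515,0,0.086],[0,0,0],0],[[0.0515,0,0.086],[0,0,0],0],[[0.0515,0,0.086],[0,0,0],0],[[0.0515,0,0.086],[0,0,0],0],[[0.0515,0,0.086],[0,0,0],0],[[0.0515,0,0.086],[0,0,0],0]]'
python3 go.py .478 -.161 .23 -3
```

```text
time: 1.53
tcp_pos: [0.316, -0.3899, 0.2246]
ee_rot: [-89.5, 0.2, -2.5]
ft_force: [0.6, -0.0, -0.1]
gripper_width: 1.002
tcp [ 0.316  -0.3899  0.2246] mm [151.6  -3.8 235.9] share [ 0.3791 -0.0096  0.5898] turn [-0.0062  0.0053 -0.0026] F [ 0.6 -0.  -0.1]
```

```bash
python3 -m pendant '[[[0.055,-0.002,0.086],[-0.001,0,0],0],[[0.055,-0.002,0.086],[-0.001,0,0],0],[[0.055,-0.002,0.086],[-0.001,0,0],0],[[0.055,-0.002,0.086],[-0.001,0,0],0],[[0.055,-0.002,0.086],[-0.001,0,0],0],[[0.055,-0.002,0.086],[-0.001,0,0],0],[[0.04,-0.002,0.06],[-0.001,0,0],0],[[0,-0.002,0],[0,0,0],0]]'
python3 go.py .478 -.161 .23 -3
python3 - <<'E'
from h import *
shot("wrist","w1")
E
```

```text
time: 2.2
tcp_pos: [0.4773, -0.1533, 0.2312]
ee_rot: [-90.0, 0.0, -2.3]
ft_force: [-0.8, 0.6, 0.7]
gripper_width: 0.999
tcp [ 0.4773 -0.1533  0.2312] mm [ 1.   1.2 -7.7] share [ 0.0024  0.003  -0.0192] turn [ 0.0002  0.0085 -0.0003] F [-0.8  0.6  0.7]
```

View pics/w1.png

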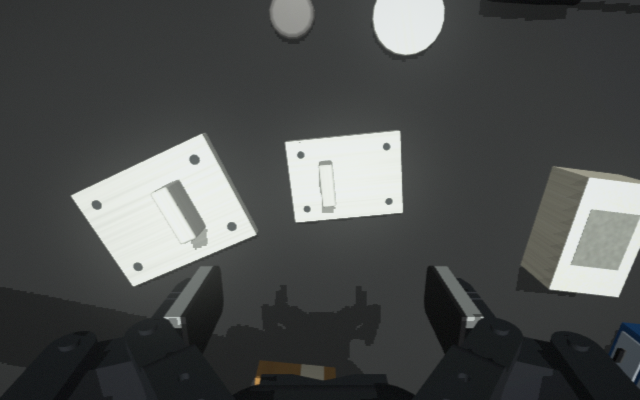

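The wrist view shows the small plate with corners at about (285,142), (401,130), (403,213) and (295,222). Its bar is at (327,185) and the four dots are clear.

```bash
cat >> h.py <<'E'
def load(n):
    d=np.load("pics/"+n+".npz");return cv2.imread("pics/"+n+".png"),d["K"],d["Rc"],d["C"]
def dots(im,x0,y0,x1,y1,th,amin,amax,inv=True,up=6):
    g=cv2.cvtColor(im,cv2.COLOR_BGR2GRAY)[y0:y1,x0:x1]
    g=cv2.resize(g,None,fx=up,fy=up,interpolation=cv2.INTER_CUBIC)
    m=(g<th if inv else g>th).astype('uint8')
    n,l,st,ce=cv2.connectedComponentsWithStats(m)
    return [((ce[i]+.5)/up-.5+[x0,y0],st[i][4]/up**2,st[i][2:4]/up) for i in range(1,n) if amin<st[i][4]/up**2<amax]
def plate_seg(im,x0,y0,x1,y1,th):
    g=cv2.cvtColor(im,cv2.COLOR_BGR2GRAY)[y0:y1,x0:x1]
    m=(g>th).astype('uint8');c=max(cv2.findContours(m,0,1)[0],key=cv2.contourArea)
    return cv2.boxPoints(cv2.minAreaRect(c))+[x0,y0]
E
python3 - <<'E'
from h import *
W=load("w1");T=load("top1")
wd=[d for d in dots(W[0],288,135,400,220,120,10,120)];td=dots(T[0],363,178,398,222,170,1,40)
for d in wd:print("w",d[0].round(1),round(d[1]),d[2].round(1),onz(d[0],.01,*W[1:]).round(4))
for d in td:print("t",d[0].round(1),round(d[1]),d[2].round(1),onz(d[0],.01,*T[1:]).round(4))
for a in wd:
  A=onz(a[0],.01,*W[1:])[0]
  for b in td:
    if np.linalg.norm(onz(b[0],.01,*T[1:])[0]-A)<.012: print("tri",tri([(a[0],*W[1:]),(b[0],*T[1:])]))
E
```

```text
w [386.  146.1] 29 [6.  6.2] [[ 0.5447 -0.1295  0.01  ]]
w [300.2 154.6] 26 [5.7 6. ] [[ 0.4544 -0.1347  0.01  ]]
w [388.5 200.9] 25 [5.8 5.8] [[ 0.5482 -0.1897  0.01  ]]
w [306.6 208.6] 23 [5.3 5.2] [[ 0.4578 -0.1949  0.01  ]]
t [396.9 186.1] 24 [ 1.8 21.5] [[ 0.5326 -0.2064  0.01  ]]
t [390.4 181.2] 5 [2.7 2.3] [[ 0.5452 -0.1897  0.01  ]]
t [367.5 182. ] 6 [2.8 2.7] [[ 0.5419 -0.1298  0.01  ]]
t [379.  208.5] 20 [17.3  5.3] [[ 0.4734 -0.1599  0.01  ]]
t [392.9 206.7] 8 [2.8 3.8] [[ 0.4788 -0.1959  0.01  ]]
t [363.  215.3] 14 [ 1.2 13.7] [[ 0.4549 -0.1187  0.01  ]]
t [392.7 215.6] 6 [2.8 2.7] [[ 0.4555 -0.1953  0.01  ]]
t [369.4 216.6] 6 [2.7 2.8] [[ 0.4519 -0.1352  0.01  ]]
tri (array([ 0.53211732, -0.1201959 ,  0.07870574]), [np.float64(0.0009815265268863613), np.float64(0.0009815265268864688)])
tri (array([ 0.45302887, -0.1377845 , -0.0092006 ]), [np.float64(4.998111782888397e-05), np.float64(4.998111782892432e-05)])
tri (array([ 0.54584479, -0.18837153,  0.01514482]), [np.float64(0.0014190395784370372), np.float64(0.00141903957843709)])
tri (array([ 0.45664961, -0.1978884 , -0.00080994]), [np.float64(0.0006842569914365843), np.float64(0.0006842569914366836)])
```

```bash
python3 -m pendant '[[[0.007,0.09,-0.02],[0,0.006,0],0],[[0,0.09,0],[0,0.006,0],0],[[0,0.06,0],[0,0,0],0],[[0,0.02,0],[0,0,0],0],[[0,0,0],[0,0,0],0]]'
python3 go.py .480 -.1612 .015 -3.3
python3 - <<'E'
from h import *
shot("wrist","w2")
E
```

```text
time: 2.67
tcp_pos: [0.4796, -0.1669, 0.127]
ee_rot: [-90.4, -0.2, -3.4]
ft_force: [0.4, 0.2, 0.2]
gripper_width: 0.999
tcp [ 0.4796 -0.1669  0.127 ] mm [ -0.4 112.    6.5] share [-0.0011  0.28    0.0163] turn [ 0.0045 -0.0014  0.0028] F [0.4 0.2 0.2]
```

View pics/w2.png

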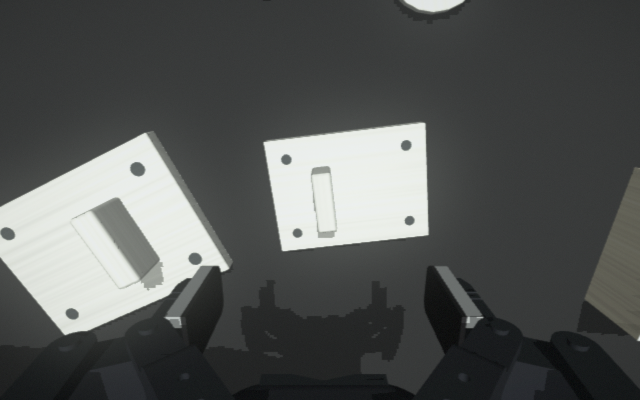

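Run:
```python
from h import *
W=load("w1");V=load("w2")
a=[d for d in dots(W[0],288,135,400,220,120,10,120)];b=dots(V[0],268,128,424,245,120,20,120)
f=lambda d,M:onz(d[0],.01,*M[1:])[0]
for d in b:
  P=f(d,V);q=min(a,key=lambda e:np.linalg.norm(f(e,W)-P));print(d[0].round(1),P.round(4),tri([(q[0],*W[1:]),(d[0],*V[1:])])[0].round(4))
for n,bx,M in(("w1",(315,155,340,213),W),("w2",(305,160,345,242),V)):
  g=cv2.cvtColor(M[0],cv2.COLOR_BGR2GRAY)[bx[1]:bx[3],bx[0]:bx[2]]
  e=(g>235) if 0 else None
  print(n,g[::6,::2])
```

```text
[405.6 144.9] [ 0.5447 -0.1296  0.01  ] [ 0.5447 -0.1295  0.0101]
[285.8 159.2] [ 0.4543 -0.1349  0.01  ] [ 0.4547 -0.1343  0.0132]
[409.  220.1] [ 0.5482 -0.1899  0.01  ] [ 0.5479 -0.1893  0.0113]
[297.  232.7] [ 0.4578 -0.1951  0.01  ] [ 0.458  -0.1941  0.0124]
w1 [[237 236 237 236 237 237 237 236 236 236 236 236 236]
 [237 236 212 163 156 153 151 149 189 237 237 237 237]
 [237 231 218 234 234 235 236 237 219 235 238 237 238]
 [237 235 181 234 234 236 235 237 230 209 237 238 237]
 [237 236 184 226 234 236 235 237 234 218 237 237 237]
 [237 236 169 219 235 235 235 236 237 213 235 237 237]
 [237 237 225 182 234 235 237 235 237 227 222 237 237]
 [238 237 237 227 230 235 236 235 237 232 207 238 238]
 [237 237 236 219 219 234 235 235 236 236 216 234 236]
 [236 236 236 223 163 164 163 163 164 194 233 237 237]]
w2 [[237 237 237 237 238 237 237 237 237 236 236 236 236 237 237 236 236 237
  237 237]
 [238 237 238 238 237 235 233 229 202 195 178 171 224 238 238 238 238 238
  238 238]
 [236 237 237 194 147 151 152 152 156 153 156 162 149 234 238 238 238 238
  238 238]
 [238 238 237 190 231 23
[... 211 characters left out ...]
 239 238
  238 238]
 [237 238 238 237 173 227 235 235 237 236 236 238 237 223 199 238 238 238
  238 238]
 [238 238 238 237 178 215 235 235 236 236 235 237 238 232 198 236 238 238
  238 238]
 [238 238 238 238 225 174 231 235 235 236 235 236 237 236 208 233 238 238
  238 238]
 [238 237 238 237 238 226 221 234 235 236 236 235 237 237 225 203 238 238
  238 238]
 [237 238 238 238 237 231 205 235 234 235 236 236 236 237 233 201 234 237
  237 237]
 [235 235 235 234 234 232 171 227 234 235 235 235 236 237 236 211 234 238
  238 237]
 [236 236 235 236 236 236 219 166 171 153 153 166 166 163 167 230 237 237
  237 237]
 [237 237 237 237 237 237 236 232 232 233 233 233 232 232 237 237 237 236
  237 237]]
```

```bash
python3 -c "
from h import *
V=load('w2');W=load('w1');print(onz((324.5,203),.036,*V[1:]),tri([((324.5,203),*V[1:]),((327.5,185),*W[1:])]))"
python3 -m pendant '[[[0.003,0.06,0.016],[0.004,0,0.002],0],[[0,0.08,0],[0,0,0],0],[[0,0.06,0],[0,0,0],0],[[0,0,0],[0,0,0],0]]'
python3 go.py .4813 -.1612 .015 -3.3
```

```text
[[ 0.48172235 -0.1630877   0.036     ]] (array([ 0.48184039, -0.15922818,  0.04815017]), [np.float64(6.221722663878146e-06), np.float64(6.221722664032003e-06)])
time: 3.05
tcp_pos: [0.4876, -0.1665, 0.0556]
ee_rot: [-90.5, -1.0, -3.6]
ft_force: [-0.7, 0.8, -0.4]
gripper_width: 1.0
tcp [ 0.4876 -0.1665  0.0556] mm [-7.4 40.4  5.2] share [-0.0184  0.1011  0.013 ] turn [ 0.0056 -0.0036  0.0115] F [-0.7  0.8 -0.4]
```

```bash
python3 -m pendant '[[[-0.018,0.01,0.013],[0.005,-0.003,0.011],0],[[-0.003,0.02,0],[0,0,0],0],[[0,0.02,0],[0,0,0],0],[[0,0.01,0],[0,0,0],0],[[0,0,0],[0,0,0],0]]'
python3 go.py .4815 -.162 .015 -3.3
```

```text
time: 3.47
tcp_pos: [0.4839, -0.1639, 0.0383]
ee_rot: [-90.3, -0.6, -3.4]
ft_force: [0.1, -0.0, 0.4]
gripper_width: 1.0
tcp [ 0.4839 -0.1639  0.0383] mm [-2.8 23.3  1.9] share [-0.0069  0.0583  0.0048] turn [ 0.0036 -0.0012  0.0071] F [ 0.1 -0.   0.4]
```

```bash
python3 -m pendant '[[[-0.007,0.02,0.005],[0.004,-0.001,0.007],0],[[-0.002,0.02,0.002],[0.002,0,0.003],0],[[0,0.015,0],[0,0,0.002],0],[[0,0.01,0],[0,0,0],0],[[0,0.0,0],[0,0,0],0]]'
python3 go.py .4815 -.162 .015 -3.3
```

```text
time: 3.88
tcp_pos: [0.4816, -0.1613, 0.0115]
ee_rot: [-89.8, 0.4, -3.3]
ft_force: [-0.5, 1.4, -0.2]
gripper_width: 1.002
tcp [ 0.4816 -0.1613  0.0115] mm [-0.1 -3.5 -0.7] share [-0.0002 -0.0087 -0.0018] turn [-0.0021  0.0002 -0.0041] F [-0.5  1.4 -0.2]
```

```bash
python3 -m pendant '[[[0,-0.012,-0.001],[-0.002,0,-0.004],0],[[0,-0.002,0],[0,0,0],0],[[0,-0.001,0],[0,0,0],0.5],[[0,-0.001,0],[0,0,0],0.8],[[0,-0.001,0],[0,0,0],1],[[0,-0.001,0],[0,0,0],1],[[0,-0.001,0],[0,0,0],1],[[0,-0.001,0],[0,0,0],1]]'
python3 go.py .4815 -.162 .015 -3.3
```

```text
time: 4.55
tcp_pos: [0.482, -0.1619, 0.0209]
ee_rot: [-90.0, -0.1, -3.3]
ft_force: [1.5, 0.4, 0.5]
gripper_width: 0.152
tcp [ 0.482  -0.1619  0.0209] mm [-0.5  5.9 -0.2] share [-0.0013  0.0147 -0.0004] turn [0.0003 0.0003 0.0008] F [1.5 0.4 0.5]
```

```bash
python3 -m pendant '[[[0,0,0],[0,0,0],0.7],[[0,0,0],[0,0,0],0.7],[[0,0.012,0],[0,0,0],0.7],[[0,0.006,0],[0,0,0],0.7],[[0,0,0],[0,0,0],1],[[0,0,0],[0,0,0],1],[[0,0,0],[0,0,0],1],[[0,0,0],[0,0,0],1]]'
python3 go.py .482 -.162 .015 -3.3
```

```text
time: 5.22
tcp_pos: [0.4825, -0.1621, 0.0136]
ee_rot: [-90.0, -0.1, -3.3]
ft_force: [-0.5, -0.3, 0.6]
gripper_width: 0.148
tcp [ 0.4825 -0.1621  0.0136] mm [-0.5 -1.4  0.1] share [-0.0012 -0.0036  0.0003] turn [0.0005 0.0003 0.0012] F [-0.5 -0.3  0.6]
```

```bash
python3 -m pendant '[[[0,-0.02,0],[0,0,0],1],[[0,-0.05,0],[0,0,0],1],[[0,-0.08,0],[0,0,0],1],[[0,-0.1,0],[0,0,0],1],[[0,-0.1,0],[0,0,0],1],[[0,-0.1,0],[0,0,0],1],[[0,-0.08,0],[0,0,0],1],[[0,-0.01,0],[0,0,0],1]]'
python3 go.py .48 .165 .25 18.2
```

```text
time: 5.88
tcp_pos: [0.4757, -0.1587, 0.2312]
ee_rot: [-89.6, 1.0, -3.3]
ft_force: [1.0, -1.0, -1.4]
gripper_width: 0.154
tcp [ 0.4757 -0.1587  0.2312] mm [-14.6 -16.  323.5] share [-0.0364 -0.04    0.8088] turn [-0.0073 -0.25   -0.0104] F [ 1.  -1.  -1.4]
```

```bash
python3 -m pendant '[[[-0.007,-0.01,0.04],[-0.003,0,-0.004],1],[[-0.007,-0.01,0.08],[-0.002,0,-0.003],1],[[-0.007,-0.01,0.1],[-0.001,0,-0.002],1],[[-0.007,-0.006,0.1],[0,0,-0.001],1],[[-0.007,-0.003,0.1],[0,0,0],1],[[-0.006,-0.003,0.1],[0,0,0],1],[[0,-0.003,0.1],[0,0,0],1],[[0,-0.002,0.05],[0,0,0],1]]'
python3 go.py .48 .165 .25 18.2
```

```text
time: 6.55
tcp_pos: [0.4722, 0.1157, 0.2451]
ee_rot: [-90.2, 0.3, -4.0]
ft_force: [1.1, -0.5, -1.7]
gripper_width: 0.149
tcp [0.4722 0.1157 0.2451] mm [ 4.3 -5.1 49.7] share [ 0.0108 -0.0128  0.1243] turn [ 0.0021 -0.2587 -0.0036] F [ 1.1 -0.5 -1.7]
```

```bash
python3 -m pendant '[[[0,-0.003,0],[0,-0.065,-0.002],1],[[0,-0.003,0],[0,-0.065,-0.002],1],[[0,-0.003,0],[0,-0.065,0],1],[[0,-0.003,0],[0,-0.065,0],1],[[0.028,-0.003,0.05],[0,0,0],1],[[0.028,-0.003,0.05],[0,0,0],1],[[0,-0.002,0],[0,0,0],1],[[0,-0.001,0],[0,0,0],1]]'
python3 go.py .48 .165 .25 18.2
python3 - <<'E'
from h import *
shot("wrist","w3");shot("wrist","w3b")
E
```

```text
time: 7.22
tcp_pos: [0.4715, 0.1685, 0.2383]
ee_rot: [-89.9, 1.2, 20.1]
ft_force: [-0.2, 0.2, -2.4]
gripper_width: 0.147
tcp [0.4715 0.1685 0.2383] mm [  6.5 -11.9  -6.2] share [ 0.0163 -0.0296 -0.0155] turn [-0.0014  0.0221 -0.0145] F [-0.2  0.2 -2.4]
```

View pics/w3b.png

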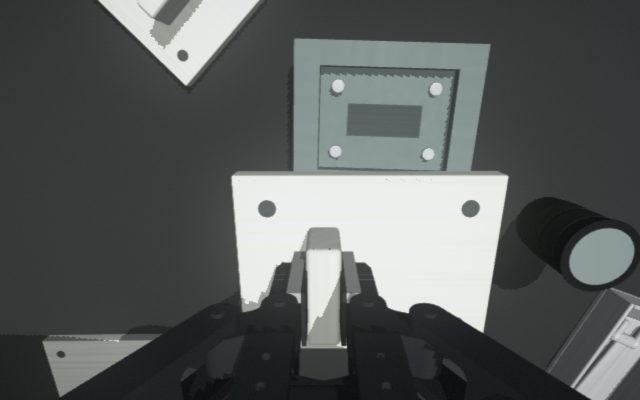

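```bash
cat > box.py <<'E'
from h import *
import sys
M=load(sys.argv[1]);g=cv2.GaussianBlur(cv2.cvtColor(M[0],cv2.COLOR_BGR2GRAY),(3,3),0).astype(float)
def sub(v,sgn):
    d=sgn*np.gradient(v);i=int(np.clip(d.argmax(),1,len(d)-2));a,b,c=d[i-1:i+2]
    return i+(.5*(a-c)/(a-2*b+c) if a-2*b+c else 0)
def vert(r0,r1,xf,sgn,w=7):
    P=[]
    for r in range(r0,r1,2):
        x0=int(round(xf(r)))-w;P.append((x0+sub(g[r,x0:x0+2*w+1],sgn),r))
    return P
def horz(c0,c1,yf,sgn,w=7):
    P=[]
    for c in range(c0,c1,3):
        y0=int(round(yf(c)))-w;P.append((c,y0+sub(g[y0:y0+2*w+1,c],sgn)))
    return P
def line(P,z):
    X=onz(np.array(P,float),z,*M[1:])[:,:2];
    for _ in range(3):
        m=np.median(X,0) if 0 else X.mean(0);u=np.linalg.svd(X-m)[2][0];n=np.array([-u[1],u[0]]);e=(X-m)@n;k=abs(e)<max(1.5*np.std(e),3e-4);X=X[k]
    m=X.mean(0);u=np.linalg.svd(X-m)[2][0]
    return m,u,np.std((X-m)@[-u[1],u[0]])
E
cat > b1.py <<'E'
exec(open("box.py").read())
L={"oL":vert(50,160,lambda r:294-.01*(r-40),1),"oR":vert(55,160,lambda r:490-(r-44)*.14,-1),"oF":horz(305,480,lambda c:39+(c-294)*.025,1),
"mL":vert(80,150,lambda r:320,-1,5),"mR":vert(85,150,lambda r:460-(r-69)*.15,1,6),"mF":horz(335,450,lambda c:66+(c-320)*.02,-1,5),"mN":horz(335,435,lambda c:168,1,4)}
R={}
for k,P in L.items():
    m,u,s=line(P,.05);a=np.degrees(np.arctan2(u[1],u[0]))%180;R[k]=(m,u);print(k,np.round(np.mean(P,0),1),m.round(4),round(a,2),round(s*1e3,2))
th=np.radians(float(sys.argv[2]));ex=np.array([np.cos(th),np.sin(th)]);ey=np.array([-ex[1],ex[0]])
for k,(m,u) in R.items():print(k,"x",round(m@ex*1e3,1),"y",round(m@ey*1e3,1))
p=np.array([.5,.238]);print("top est centre",p@ex,p@ey)
for z in(.036,.04):
  d=dots(M[0],322,72,458,164,195,30,250,inv=False);X=np.array([onz(q[0],z,*M[1:])[0] for q in d]);print([q[0].round(1) for q in d]);print(z,(X[:,:2]@np.c_[ex,ey]*1e3).round(1).tolist())
E
python3 b1.py w3b 18.2
```

```text
oL [293.2 104. ] [0.4188 0.2229] 108.35 0.07
oR [480.2 107. ] [0.5804 0.2792] 108.33 0.04
oF [392.   40.7] [0.4826 0.3034] 18.35 0.05
mL [317.4 114. ] [0.4426 0.2226] 108.33 0.07
mR [453.1 117. ] [0.5612 0.2631] 108.37 0.07
mF [392.   66.6] [0.491  0.2841] 18.34 0.04
mN [384.5 171.1] [0.5213 0.1946] 18.75 0.12
oL x 467.5 y 80.9
oR x 638.6 y 84.0
oF x 553.2 y 137.5
mL x 490.0 y 73.2
mR x 615.3 y 74.7
mF x 555.2 y 116.6
mN x 556.0 y 22.0
top est centre 0.5493217363682376 0.06992588900675101
[array([337.8,  85.2]), array([435.7,  88.4]), array([335.2, 150.8]), array([428. , 153.6])]
0.036 [[508.0, 99.8], [600.1, 99.9], [508.2, 37.9], [600.4, 38.3]]
[array([337.8,  85.2]), array([435.7,  88.4]), array([335.2, 150.8]), array([428. , 153.6])]
0.04 [[508.0, 99.6], [599.0, 99.8], [508.1, 38.5], [599.2, 38.9]]
```

```bash
python3 - <<'E'
from h import *
c=bot.capture("scene");Rc=np.array(c["R"]).T;S=(cv2.imread("pics/scene0.png"),c["intrinsics"],Rc,-Rc@c["t"])
V=load("w3b")
for th in(170,190):
  ds=dots(S[0],364,218,428,262,th,2,40,inv=False)
  print(th,[(d[0].round(1),round(d[1])) for d in ds])
dw=dots(V[0],322,72,458,164,195,30,250,inv=False)
for d in dw:
  for e in ds:
    X,r=tri([(d[0],*V[1:]),(e[0],*S[1:])])
    if r[0]<.004: print(d[0].round(1),e[0].round(1),X.round(4),np.round(r[0]*1e3,1))
E
python3 go.py .5 .24 .24 18.35
```

```text
170 [(array([426.3, 218.5]), 5)]
190 [(array([426.4, 218.4]), 4), (array([386. , 228.4]), 14), (array([411. , 232.1]), 16), (array([380.5, 251.7]), 18), (array([407.4, 256.1]), 18)]
[337.8  85.2] [411.  232.1] [0.4515 0.2527 0.0457] 0.4
[337.8  85.2] [407.4 256.1] [ 0.4526  0.2537 -0.0275] 1.9
[435.7  88.4] [411.  232.1] [0.5224 0.2756 0.0986] 0.7
[435.7  88.4] [407.4 256.1] [0.5371 0.281  0.0436] 0.5
[335.2 150.8] [386.  228.4] [0.4704 0.1957 0.0454] 0.2
[335.2 150.8] [380.5 251.7] [ 0.4747  0.1873 -0.0274] 1.3
[428.  153.6] [386.  228.4] [0.5391 0.2259 0.0984] 1.3
[428.  153.6] [380.5 251.7] [0.556  0.2241 0.0436] 0.2
tcp [0.4718 0.1677 0.2389] mm [51.2 -2.1 58.2] share [ 0.128  -0.0051  0.1456] turn [-0.0014  0.0192 -0.0138] F [-0.4  0.  -1.6]
```

Run:
```python
from h import *
im,K,Rc,C=load("w3b");R,p=tool();Rw=None
d=dots(im,245,190,500,235,130,80,500)
c=bot.capture("wrist");T=np.array(c["tool_from_camera"])
for q in d:
    for h in(.0,.0036):
        r=T[:3,:3]@np.linalg.inv(K)@np.r_[q[0],1];X=T[:3,3]+r*(h-T[1,3])/r[1];print(q[0].round(1),round(q[1]),h,(X*1e3).round(1))
```

```text
[470.2 208.2] 214 0.0 [65.1  0.  30.1]
[470.2 208.2] 214 0.0036 [66.7  3.6 28.9]
[266.5 208.3] 211 0.0 [-23.7   0.   30.1]
[266.5 208.3] 211 0.0036 [-24.4   3.6  28.9]
```

```bash
python3 -m pendant '[[[0.04,0,0.05],[0,0.01,-0.007],1],[[0.04,0,0.06],[0,0.009,-0.006],1],[[0.01,0.03,0.02],[0,0,-0.002],1],[[0,0.06,0],[0,0,0],1],[[0,0.08,0],[0,0,0],1],[[0,0.06,0],[0,0,0],1],[[0,0.02,0],[0,0,0],1],[[0,0,0],[0,0,0],1]]'
python3 go.py .4841 .2321 .09 18.35
```

```text
time: 8.08
tcp_pos: [0.4934, 0.227, 0.1392]
ee_rot: [-90.0, -0.7, 17.8]
ft_force: [-0.4, -0.0, -3.2]
gripper_width: 0.147
tcp [0.4934 0.227  0.1392] mm [-7.9 49.1  7.7] share [-0.0198  0.1227  0.0192] turn [-0.0002 -0.0069  0.0083] F [-0.4 -0.  -3.2]
```

```bash
python3 -m pendant '[[[-0.02,0.02,0.019],[0,-0.006,0.008],1],[[-0.003,0.04,0.002],[0,-0.001,0.002],1],[[-0.002,0.03,0],[0,0,0.001],1],[[0,0.015,0],[0,0,0],1],[[0,0,0],[0,0,0],1]]'
python3 go.py .4841 .2321 .07 18.35
```

```text
time: 8.5
tcp_pos: [0.4827, 0.2326, 0.1002]
ee_rot: [-90.0, -0.1, 18.3]
ft_force: [0.1, 0.3, -2.1]
gripper_width: 0.15
tcp [0.4827 0.2326 0.1002] mm [ 1.1 30.2 -0.9] share [ 0.0027  0.0756 -0.0024] turn [-0.0006 -0.0005  0.0009] F [ 0.1  0.3 -2.1]
```

```bash
python3 -m pendant '[[[0.003,0.02,-0.002],[-0.001,0,0.001],1],[[0,0.02,0],[0,0,0.001],1],[[0,0.015,0],[0,0,0],1],[[0,0.01,0],[0,0,0],1],[[0,0,0],[0,0,0],1],[[0,0,0],[0,0,0],1]]'
python3 go.py .4841 .2321 .062 18.35
```

```text
time: 9.0
tcp_pos: [0.4863, 0.2329, 0.0746]
ee_rot: [-90.0, -0.1, 18.3]
ft_force: [-0.2, -0.0, -1.8]
gripper_width: 0.15
tcp [0.4863 0.2329 0.0746] mm [-2.4 12.5 -0. ] share [-0.0059  0.0314 -0.0001] turn [ 0.0005 -0.0005  0.0017] F [-0.2 -0.  -1.8]
```

```bash
python3 -m pendant '[[[-0.007,0.004,0],[0,0,0.001],1],[[-0.001,0.004,0],[0,0,0],1],[[0,0,0],[0,0,0],1]]'
python3 go.py .4841 .2321 .062 18.35
python3 - <<'E'
from h import *
shot("wrist","w4")
E
```

```text
time: 9.25
tcp_pos: [0.4834, 0.2318, 0.0716]
ee_rot: [-90.0, -0.1, 18.3]
ft_force: [0.6, 0.2, -2.6]
gripper_width: 0.148
tcp [0.4834 0.2318 0.0716] mm [0.7 9.6 0. ] share [0.0018 0.0239 0.0001] turn [ 0.0005 -0.0006  0.0012] F [ 0.6  0.2 -2.6]
```

View pics/w4.png

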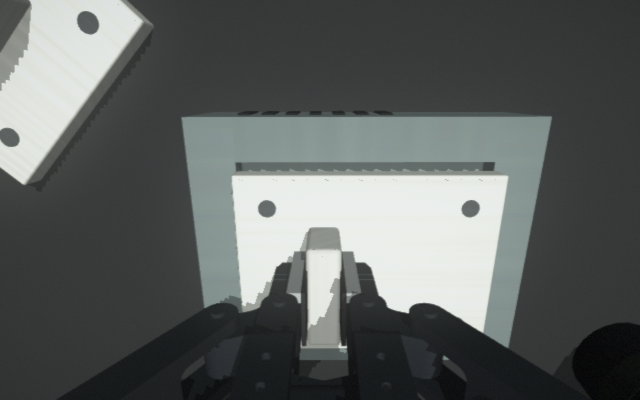

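The plate hovers over the recess. The mouth's far edge is on row 163, columns 237–494, and the plate's far edge on row 175, columns 232–508. I check the centring in tool axes.

```bash
cat > t.py <<'E'
exec(open("box.py").read())
T=np.array(bot.capture("wrist")["tool_from_camera"])
def pt(q,h):
    r=T[:3,:3]@np.linalg.inv(M[1])@np.r_[q,1];return ((T[:3,3]+r*(h-T[1,3])/r[1])*1e3).round(1)
R,p=tool();hr=p[2]-.05
for n,P,h in(("outer far",horz(200,540,lambda c:117,1,3),hr),("mouth far",horz(250,480,lambda c:163,-1,3),hr),("plate far",horz(245,495,lambda c:175,1,4),.002),
 ("outL",vert(130,150,lambda r:184+(r-117)*.13,1,5),hr),("outR",vert(130,150,lambda r:549-(r-117)*.17,-1,5),hr),("plL",vert(185,230,lambda r:233+(r-175)*.05,1,5),.002),("plR",vert(185,230,lambda r:507-(r-175)*.05,-1,5),.002)):
    q=np.median(np.array(P),0);print(n,q.round(1),pt(q,h))
for q in((237,163),(494,163)):print(q,pt(q,hr))
E
python3 t.py w4
```

```text
outer far [369.5 116.2] [22.5 21.9 67.9]
mouth far [364.  161.8] [20.7 21.9 46.5]
plate far [369.5 175. ] [20.9  2.  44.5]
outL [183.7 139. ] [-64.9  21.9  57.5]
outR [547.3 139. ] [107.1  21.9  57.3]
plL [233.5 207. ] [-38.6   2.   30.1]
plR [503. 207.] [80.5  2.  30. ]
(237, 163) [-40.6  21.9  46. ]
(494, 163) [83.5 21.9 45.9]
```

Offsets are under 0.5 mm, so I lower gently.

```bash
python3 -m pendant '[[[0.001,0.004,0],[0,0,0],1],[[0,0.004,0],[0,0,0],1],[[0,0.004,0],[0,0,0],1],[[0,0.004,0],[0,0,0],1],[[0,0,0],[0,0,0],1]]'
python3 go.py .4836 .232 .056 18.35
```

```text
time: 9.77
tcp_pos: [0.4846, 0.2323, 0.0656]
ee_rot: [-90.0, -0.2, 18.3]
ft_force: [0.0, -0.5, -2.5]
gripper_width: 0.148
tcp [0.4846 0.2323 0.0656] mm [-1.1  9.6  0.1] share [-0.0027  0.024   0.0002] turn [ 0.0005 -0.0006  0.0025] F [ 0.  -0.5 -2.5]
```

```bash
python3 -m pendant '[[[-0.0025,0.003,0],[0,0,0.002],1],[[-0.001,0.004,0],[0,0,0],1],[[0,0.003,0],[0,0,0],1],[[-0.001,0.003,0],[0,0,0],1],[[0,0,0],[0,0,0],1]]'
python3 go.py .4836 .232 .056 18.35
```

```text
time: 10.18
tcp_pos: [0.4826, 0.2316, 0.0596]
ee_rot: [-90.0, -0.0, 18.3]
ft_force: [-0.4, -0.4, -2.3]
gripper_width: 0.15
tcp [0.4826 0.2316 0.0596] mm [1.  3.6 0.1] share [0.0026 0.009  0.0002] turn [ 0.0006 -0.0006  0.    ] F [-0.4 -0.4 -2.3]
```

```bash
python3 -m pendant '[[[0.002,0.002,0],[0,0,0],1],[[0,0.002,0],[0,0,0],1],[[0,0,0],[0,0,0],1]]'
python3 -m pendant '[[[0,0.002,0],[0,0,0],1],[[0,0.002,0],[0,0,0],1],[[0,0,0],[0,0,0],1]]'
python3 -m pendant '[[[0,0.002,0],[0,0,0],1],[[0,0.002,0],[0,0,0],1],[[0,0,0],[0,0,0],1]]'
python3 go.py .4836 .232 .056 18.35
```

```text
time: 10.43
tcp_pos: [0.4836, 0.232, 0.0585]
ee_rot: [-90.0, -0.0, 18.3]
ft_force: [0.5, -0.6, -1.2]
gripper_width: 0.152
time: 10.68
tcp_pos: [0.4841, 0.2321, 0.0583]
ee_rot: [-90.0, -0.0, 18.3]
ft_force: [0.4, -0.1, -2.1]
gripper_width: 0.147
time: 10.93
tcp_pos: [0.4844, 0.2323, 0.0581]
ee_rot: [-90.1, -0.0, 18.3]
ft_force: [-0.5, -0.3, -1.6]
gripper_width: 0.151
tcp [0.4844 0.2323 0.0581] mm [-0.8  2.1  0. ] share [-0.0021  0.0053  0.    ] turn [ 0.0006 -0.0004  0.0001] F [-0.5 -0.3 -1.6]
```

```bash
python3 -m pendant '[[[-0.002,0.004,0],[0,0,0],1],[[0,0.004,0],[0,0,0],1]]'
python3 -m pendant '[[[0,0.006,0],[0,0,0],1],[[0,0.006,0],[0,0,0],1]]'
python3 go.py .4836 .232 .056 18.35
```

```text
time: 11.1
tcp_pos: [0.4846, 0.2323, 0.0566]
ee_rot: [-90.1, -0.1, 18.3]
ft_force: [-4.9, -2.3, 7.2]
gripper_width: 0.151
time: 11.27
tcp_pos: [0.4845, 0.2323, 0.055]
ee_rot: [-90.1, 0.0, 18.3]
ft_force: [-9.5, -4.2, 15.3]
gripper_width: 0.151
tcp [0.4845 0.2323 0.055 ] mm [-1. -1.  0.] share [-0.0024 -0.0025  0.    ] turn [ 0.0009 -0.0003 -0.0004] F [-9.5 -4.2 15.3]
```

```bash
python3 -m pendant '[[[-0.003,0.004,0],[0,0,0],1],[[-0.002,0.005,0],[0,0,0],1]]'
python3 -m pendant '[[[0,0.006,0],[0,0,0],1],[[0,0.006,0],[0,0,0],1]]'
python3 go.py .4836 .232 .056 18.35
```

```text
time: 11.43
tcp_pos: [0.4845, 0.2323, 0.0548]
ee_rot: [-90.1, -0.2, 18.3]
ft_force: [-6.5, -2.5, 13.0]
gripper_width: 0.154
time: 11.6
tcp_pos: [0.4845, 0.2323, 0.0539]
ee_rot: [-90.1, -0.1, 18.3]
ft_force: [-9.6, -2.5, 14.3]
gripper_width: 0.149
tcp [0.4845 0.2323 0.0539] mm [-1.  -2.1 -0. ] share [-0.0024 -0.0051 -0.    ] turn [ 0.0014 -0.0001  0.0006] F [-9.6 -2.5 14.3]
```

```bash
python3 -m pendant '[[[-0.006,-0.001,0],[0,0,0],1],[[-0.006,0,0],[0,0,0],1]]'
python3 -m pendant '[[[-0.002,0.005,0],[0,0,0],1],[[-0.002,0.006,0],[0,0,0],1]]'
python3 -m pendant '[[[-0.002,0.007,0],[0,0,0],1],[[-0.002,0.007,0],[0,0,0],1]]'
python3 go.py .4836 .232 .056 18.35
```

```text
time: 11.77
tcp_pos: [0.4814, 0.2313, 0.055]
ee_rot: [-90.1, -0.3, 18.3]
ft_force: [4.6, 1.8, -1.9]
gripper_width: 0.146
time: 11.93
tcp_pos: [0.4814, 0.2313, 0.0529]
ee_rot: [-90.1, -0.6, 18.3]
ft_force: [-7.2, -2.7, 19.1]
gripper_width: 0.146
time: 12.1
tcp_pos: [0.4815, 0.2313, 0.0529]
ee_rot: [-90.1, -0.6, 18.4]
ft_force: [-7.4, -2.7, 18.1]
gripper_width: 0.151
tcp [0.4815 0.2313 0.0529] mm [ 2.2 -3.1  0. ] share [ 0.0055 -0.0077  0.    ] turn [0.0015 0.     0.0069] F [-7.4 -2.7 18.1]
```

```bash
python3 -m pendant '[[[0.002,-0.003,0],[0,0,0.006],1],[[0,-0.001,0],[0,0,0],0.7],[[0,0,0],[0,0,0],0.5],[[0,-0.01,0],[0,0,0],0.5],[[0,-0.05,0],[0,0,0],0.5],[[0,-0.08,0],[0,0,0],0.5],[[0,-0.06,0],[0,0,0],0.5],[[0,0,0],[0,0,0],1]]'
python3 go.py .4836 .232 .12 18.35
python3 - <<'E'
from h import *
shot("wrist","w5")
E
```

```text
time: 12.77
tcp_pos: [0.4789, 0.2305, 0.1325]
ee_rot: [-90.1, 0.4, 18.3]
ft_force: [0.7, -0.1, 0.5]
gripper_width: 0.374
tcp [0.4789 0.2305 0.1325] mm [ 5.1 12.5 -0.1] share [ 0.0127  0.0312 -0.0002] turn [ 0.0015 -0.0001 -0.0051] F [ 0.7 -0.1  0.5]
```

View pics/w5.png

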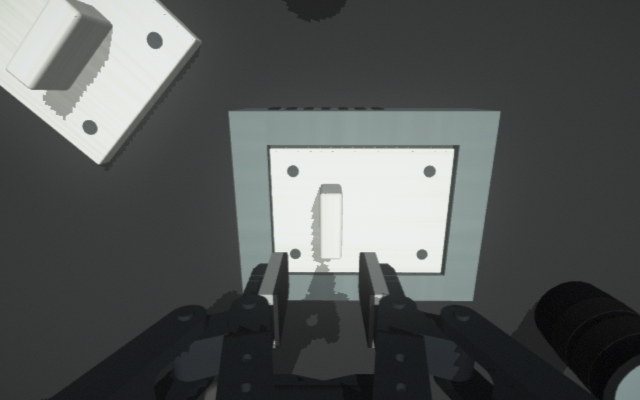

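The plate lies in the recess, with dots at (293,171), (430,171), (422,254) and (295,254). Next I work out the press points.

```bash
python3 - <<'E'
from h import *
V=load("w5");d=dots(V[0],272,150,452,268,120,40,200)
X=np.array([onz(q[0],.049,*V[1:])[0] for q in d]);print([q[0].round(1) for q in d],X.round(4).tolist())
X=X[np.argsort(X[:,0])] 
th=np.radians(18.35);ex=np.array([np.cos(th),np.sin(th),0]);ey=np.array([-ex[1],ex[0],0]);c=X.mean(0);print("c",c,((X-c)@np.c_[ex,ey]*1e3).round(1).tolist())
for x in(45,-44,8):print(x,(c+ex*x/1e3).round(4))
E
python3 go.py .545 .252 .11 18.35
```

```text
[array([292.5, 170.8]), array([429.1, 170.9]), array([294.8, 253.5]), array([421.5, 254. ])] [[0.4507, 0.2516, 0.049], [0.537, 0.2802, 0.049], [0.4698, 0.1942, 0.049], [0.5562, 0.2226, 0.049]]
c [0.50342064 0.23714405 0.049     ] [[-45.5, 30.3], [-45.4, -30.2], [45.4, 30.3], [45.5, -30.4]]
45 [0.5461 0.2513 0.049 ]
-44 [0.4617 0.2233 0.049 ]
8 [0.511  0.2397 0.049 ]
tcp [0.4779 0.2302 0.1304] mm [70.7 19.7 -0.4] share [ 0.1769  0.0492 -0.0009] turn [ 0.0015 -0.0002 -0.0068] F [0.7 0.4 0.4]
```

```bash
python3 -m pendant '[[[0.08,0,0],[0,0,-0.006],1],[[0.08,0,0],[0,0,0],1],[[0.018,0.05,0],[0,0,0],1],[[0,0.05,0],[0,0,0],1],[[0,0.03,0],[0,0,0],1],[[0,0,0],[0,0,0],1],[[0,0,0],[0,0,0],1]]'
python3 go.py .5461 .2513 .055 18.35
```

```text
time: 13.4
tcp_pos: [0.5413, 0.2511, 0.0651]
ee_rot: [-90.1, 0.8, 18.3]
ft_force: [-0.2, 0.7, 0.7]
gripper_width: -0.004
tcp [0.5413 0.2511 0.0651] mm [ 4.7 10.  -1.3] share [ 0.0118  0.0251 -0.0033] turn [ 0.0014 -0.0002 -0.0095] F [-0.2  0.7  0.7]
```

```bash
python3 -m pendant '[[[0.012,0.006,-0.003],[0,0,-0.009],1],[[0.002,0.006,0],[0,0,0],1],[[0,0.004,0],[0,0,0],1],[[0,0.004,0],[0,0,0],1]]'
python3 -m pendant '[[[0,0.004,0],[0,0,0],1],[[0,0.004,0],[0,0,0],1]]'
python3 -m pendant '[[[0,0.004,0],[0,0,0],1],[[0,0.004,0],[0,0,0],1]]'
python3 go.py .5461 .2513 .055 18.35
```

```text
time: 13.73
tcp_pos: [0.547, 0.2517, 0.0576]
ee_rot: [-90.1, -0.1, 18.3]
ft_force: [-0.3, 0.1, -0.1]
gripper_width: 0.0
time: 13.9
tcp_pos: [0.5478, 0.252, 0.0555]
ee_rot: [-90.1, -0.2, 18.3]
ft_force: [0.0, -1.3, 0.1]
gripper_width: -0.0
time: 14.07
tcp_pos: [0.5483, 0.2522, 0.0529]
ee_rot: [-90.1, -0.3, 18.4]
ft_force: [0.1, 0.1, 0.4]
gripper_width: -0.0
tcp [0.5483 0.2522 0.0529] mm [-2.3 -2.1 -0.1] share [-0.0058 -0.0052 -0.0004] turn [0.0014 0.     0.0039] F [0.1 0.1 0.4]
```

```bash
python3 -m pendant '[[[-0.005,0.004,0],[0,0,0.003],1],[[-0.001,0.004,0],[0,0,0],1]]'
python3 -m pendant '[[[-0.001,0.004,0],[0,0,0],1],[[-0.001,0.004,0],[0,0,0],1]]'
python3 -m pendant '[[[-0.001,0.005,0],[0,0,0],1],[[-0.001,0.005,0],[0,0,0],1]]'
python3 go.py .5461 .2513 .055 18.35
```

```text
time: 14.23
tcp_pos: [0.5461, 0.2515, 0.0498]
ee_rot: [-90.1, -0.1, 18.4]
ft_force: [0.2, 0.1, 2.3]
gripper_width: -0.005
time: 14.4
tcp_pos: [0.5463, 0.2515, 0.0491]
ee_rot: [-90.1, -0.2, 18.4]
ft_force: [-5.6, -1.9, 11.6]
gripper_width: -0.0
time: 14.57
tcp_pos: [0.5463, 0.2515, 0.0492]
ee_rot: [-90.1, -0.1, 18.4]
ft_force: [-4.2, -2.4, 11.1]
gripper_width: -0.004
tcp [0.5463 0.2515 0.0492] mm [-0.2 -5.8 -0.2] share [-0.0006 -0.0146 -0.0004] turn [0.0017 0.0003 0.0017] F [-4.2 -2.4 11.1]
```

```bash
python3 -m pendant '[[[-0.001,0.007,0],[0,0,0],1],[[-0.001,0.007,0],[0,0,0],1]]'
python3 -m pendant '[[[-0.001,0.009,0],[0,0,0],1],[[-0.001,0.009,0],[0,0,0],1]]'
python3 go.py .5461 .2513 .055 18.35
```

```text
time: 14.73
tcp_pos: [0.5464, 0.2515, 0.0491]
ee_rot: [-90.2, -0.1, 18.4]
ft_force: [-7.0, -3.4, 14.6]
gripper_width: -0.001
time: 14.9
tcp_pos: [0.5464, 0.2516, 0.0491]
ee_rot: [-90.2, 0.0, 18.4]
ft_force: [-10.3, -3.4, 19.3]
gripper_width: 0.001
tcp [0.5464 0.2516 0.0491] mm [-0.3 -5.9 -0.2] share [-0.0008 -0.0148 -0.0004] turn [ 0.0024  0.0009 -0.0001] F [-10.3  -3.4  19.3]
```

```bash
python3 -m pendant '[[[0,0.011,0],[0,0,0],1],[[0,0.011,0],[0,0,0],1]]'
python3 -m pendant '[[[0,0.012,0],[0,0,0],1],[[0,0.012,0],[0,0,0],1]]'
python3 go.py .4617 .2233 .075 18.35
```

```text
time: 15.07
tcp_pos: [0.5465, 0.2516, 0.049]
ee_rot: [-90.3, 0.3, 18.5]
ft_force: [-13.2, -5.2, 24.8]
gripper_width: -0.0
time: 15.23
tcp_pos: [0.5465, 0.2516, 0.049]
ee_rot: [-90.3, 0.6, 18.5]
ft_force: [-13.4, -5.7, 26.6]
gripper_width: -0.003
tcp [0.5465 0.2516 0.049 ] mm [-89.6 -25.1  -0.1] share [-2.241e-01 -6.270e-02 -2.000e-04] turn [ 0.0035  0.0019 -0.0068] F [-13.4  -5.7  26.6]
```

```bash
python3 -m pendant '[[[0,-0.02,0],[0.001,0,0],1],[[0,-0.08,0],[0.001,0,0],1],[[0,-0.06,0],[0.001,0,-0.005],1],[[-0.09,0,0],[0,0,0],1],[[-0.09,0,0],[0,0,0],1],[[-0.04,0,0],[0,0,0],1],[[0,0,0],[0,0,0],1]]'
python3 go.py .4617 .2233 .06 18.35
```

```text
time: 15.82
tcp_pos: [0.4633, 0.2238, 0.1196]
ee_rot: [-90.0, -0.2, 18.5]
ft_force: [0.0, -0.2, -0.7]
gripper_width: -0.0
tcp [0.4633 0.2238 0.1196] mm [-1.9 59.6  0. ] share [-4.700e-03  1.491e-01  1.000e-04] turn [0.0004 0.0018 0.0019] F [ 0.  -0.2 -0.7]
```

```bash
python3 -m pendant '[[[-0.008,0.03,0],[0,0.002,0.002],1],[[-0.003,0.03,0],[0,0,0.001],1],[[-0.002,0.015,0],[0,0,0],1],[[0,0,0],[0,0,0],1]]'
python3 go.py .4612 .2232 .06 18.35
```

```text
time: 16.15
tcp_pos: [0.4596, 0.2225, 0.0868]
ee_rot: [-90.0, -0.0, 18.3]
ft_force: [-0.1, -0.6, -0.3]
gripper_width: -0.002
tcp [0.4596 0.2225 0.0868] mm [ 1.7 26.8  0.2] share [0.0042 0.0671 0.0004] turn [ 0.0004 -0.0005  0.0004] F [-0.1 -0.6 -0.3]
```

```bash
python3 -m pendant '[[[0.003,0.012,0],[0,0,0],1],[[0,0.012,0],[0,0,0],1],[[0,0.01,0],[0,0,0.001],1],[[0,0,0],[0,0,0],1]]'
python3 go.py .4612 .2232 .055 18.35
```

```text
time: 16.48
tcp_pos: [0.4615, 0.2229, 0.0694]
ee_rot: [-90.0, 0.3, 18.3]
ft_force: [0.7, -0.3, 0.7]
gripper_width: -0.003
tcp [0.4615 0.2229 0.0694] mm [-0.1 14.4  0.4] share [-0.0003  0.036   0.0009] turn [ 0.0003 -0.0007 -0.0033] F [ 0.7 -0.3  0.7]
```

```bash
python3 -m pendant '[[[-0.001,0.01,0],[0,0,-0.003],1],[[-0.001,0.01,0],[0,0,0],1],[[-0.002,0.006,0],[0,0,0],1],[[0,0.003,0],[0,0,0],1]]'
python3 -m pendant '[[[-0.002,0.004,0],[0,0,0],1],[[-0.001,0.004,0],[0,0,0],1]]'
python3 -m pendant '[[[-0.001,0.004,0],[0,0,0],1],[[-0.001,0.005,0],[0,0,0],1]]'
python3 go.py .4612 .2232 .055 18.35
```

```text
time: 16.82
tcp_pos: [0.4606, 0.2226, 0.0571]
ee_rot: [-90.0, -0.1, 18.3]
ft_force: [-1.1, -0.2, 0.3]
gripper_width: -0.004
time: 16.98
tcp_pos: [0.4596, 0.2223, 0.0538]
ee_rot: [-90.0, -0.1, 18.3]
ft_force: [-0.5, 0.1, 0.1]
gripper_width: -0.0
time: 17.15
tcp_pos: [0.459, 0.222, 0.0503]
ee_rot: [-90.0, -0.1, 18.3]
ft_force: [0.1, -0.5, 0.2]
gripper_width: 0.003
tcp [0.459  0.222  0.0503] mm [ 2.5 -4.7  0.4] share [ 0.0062 -0.0117  0.001 ] turn [ 0.0004 -0.0007  0.0016] F [ 0.1 -0.5  0.2]
```

```bash
python3 -m pendant '[[[0.006,-0.002,0.001],[0,0,0.001],1],[[0,0.002,0],[0,0,0],1]]'
python3 -m pendant '[[[0,0.004,0],[0,0,0],1],[[0,0.004,0],[0,0,0],1]]'
python3 -m pendant '[[[-0.001,0.005,0],[0,0,0],1],[[-0.001,0.005,0],[0,0,0],1]]'
python3 go.py .4612 .2232 .055 18.35
```

```text
time: 17.32
tcp_pos: [0.4611, 0.2232, 0.0501]
ee_rot: [-90.0, -0.0, 18.3]
ft_force: [0.6, -0.0, -0.1]
gripper_width: 0.001
time: 17.48
tcp_pos: [0.4612, 0.2233, 0.0491]
ee_rot: [-90.0, 0.1, 18.3]
ft_force: [-7.7, -3.1, 17.2]
gripper_width: -0.002
time: 17.65
tcp_pos: [0.4612, 0.2233, 0.0491]
ee_rot: [-90.1, 0.2, 18.3]
ft_force: [-4.5, -2.6, 12.1]
gripper_width: 0.002
tcp [0.4612 0.2233 0.0491] mm [-0.  -5.9 -0.1] share [-0.     -0.0147 -0.0002] turn [ 0.0008 -0.0003 -0.0022] F [-4.5 -2.6 12.1]
```

```bash
python3 -m pendant '[[[0,0.008,0],[0,0,0],1],[[0,0.008,0],[0,0,0],1]]'
python3 -m pendant '[[[0,0.01,0],[0,0,0],1],[[0,0.011,0],[0,0,0],1]]'
python3 -m pendant '[[[0,0.012,0],[0,0,0],1],[[0,0.012,0],[0,0,0],1]]'
python3 go.py .511 .2397 .055 18.35
```

```text
time: 17.82
tcp_pos: [0.4612, 0.2233, 0.049]
ee_rot: [-90.1, 0.5, 18.4]
ft_force: [-12.0, -4.4, 23.0]
gripper_width: 0.001
time: 17.98
tcp_pos: [0.4613, 0.2233, 0.049]
ee_rot: [-90.2, 0.9, 18.4]
ft_force: [-16.2, -5.6, 31.6]
gripper_width: 0.003
time: 18.15
tcp_pos: [0.4614, 0.2234, 0.049]
ee_rot: [-90.2, 1.3, 18.5]
ft_force: [-16.9, -6.1, 31.1]
gripper_width: 0.001
tcp [0.4614 0.2234 0.049 ] mm [52.1 -7.2 -0.2] share [ 0.1302 -0.0181 -0.0006] turn [ 0.0024  0.0014 -0.0154] F [-16.9  -6.1  31.1]
```

```bash
python3 -m pendant '[[[0,-0.02,0],[0.001,0,-0.005],1],[[0,-0.08,0],[0.001,0,-0.005],1],[[0,-0.06,0],[0,0,-0.005],1],[[0.07,0,0],[0,0,0],1],[[0.06,0,0],[0,0,0],1],[[0,0.02,0],[0,0,0],1],[[0,0,0],[0,0,0],1]]'
python3 go.py .511 .2397 .055 18.35
```

```text
time: 18.73
tcp_pos: [0.5148, 0.2417, 0.1136]
ee_rot: [-90.0, -0.5, 18.5]
ft_force: [-1.3, -0.0, -1.1]
gripper_width: 0.006
tcp [0.5148 0.2417 0.1136] mm [-4.8 58.6 -0.6] share [-0.0119  0.1464 -0.0015] turn [0.0005 0.0019 0.0059] F [-1.3 -0.  -1.1]
```

```bash
python3 -m pendant '[[[-0.01,0.02,-0.001],[0,0.002,0.006],1],[[-0.002,0.03,0],[0,0,0.001],1],[[-0.002,0.03,0],[0,0,0.001],1],[[0,0.02,0],[0,0,0],1],[[0,0,0],[0,0,0],1]]'
python3 go.py .511 .2397 .055 18.35
```

```text
time: 19.15
tcp_pos: [0.505, 0.238, 0.0666]
ee_rot: [-90.0, 0.6, 18.3]
ft_force: [-0.7, -0.6, 0.2]
gripper_width: -0.001
tcp [0.505  0.238  0.0666] mm [ 6.4 11.5 -0.3] share [ 0.0159  0.0289 -0.0006] turn [ 0.0004 -0.0003 -0.0071] F [-0.7 -0.6  0.2]
```

```bash
python3 -m pendant '[[[0.017,0.002,0],[0,0,-0.006],1],[[0.001,0.01,0],[0,0,0],1],[[0,0.01,0],[0,0,0],1],[[-0.001,0.006,0],[0,0,0],1]]'
python3 -m pendant '[[[-0.001,0.005,0],[0,0,0],1],[[0,0.005,0],[0,0,0],1],[[0,0.004,0],[0,0,0],1]]'
python3 -m pendant '[[[0,0.006,0],[0,0,0],1],[[0,0.006,0],[0,0,0],1]]'
python3 go.py .511 .2397 .055 18.35
```

```text
time: 19.48
tcp_pos: [0.5107, 0.24, 0.0528]
ee_rot: [-90.0, 0.2, 18.3]
ft_force: [0.4, 0.6, -0.1]
gripper_width: -0.002
time: 19.73
tcp_pos: [0.5107, 0.24, 0.0491]
ee_rot: [-90.0, 0.3, 18.3]
ft_force: [-8.7, -3.0, 15.4]
gripper_width: -0.004
time: 19.9
tcp_pos: [0.5107, 0.24, 0.0491]
ee_rot: [-90.1, 0.4, 18.4]
ft_force: [-8.1, -4.4, 13.4]
gripper_width: 0.003
tcp [0.5107 0.24   0.0491] mm [ 0.2 -5.9 -0.4] share [ 0.0005 -0.0146 -0.0009] turn [ 0.0008  0.0002 -0.0052] F [-8.1 -4.4 13.4]
```

Now the last firm push, up to about 25 N and held.

```bash
python3 -m pendant '[[[0,0.009,0],[0,0,0],1],[[0,0.0105,0],[0,0,0],1],[[0,0.0105,0],[0,0,0],1]]'
python3 -m pendant '[[[0,0.011,0],[0,0,0],1],[[0,0.011,0],[0,0,0],1],[[0,0.011,0],[0,0,0],1]]'
python3 -m pendant '[[[0,0.011,0],[0,0,0],1],[[0,0.011,0],[0,0,0],1],[[0,0.011,0],[0,0,0],1]]'
```

```text
time: 20.15
tcp_pos: [0.5108, 0.24, 0.0491]
ee_rot: [-90.1, 0.9, 18.4]
ft_force: [-12.8, -5.9, 22.8]
gripper_width: 0.001
time: 20.4
tcp_pos: [0.5109, 0.24, 0.0491]
ee_rot: [-90.2, 1.3, 18.5]
ft_force: [-12.6, -4.5, 23.9]
gripper_width: -0.001
time: 20.65
tcp_pos: [0.5109, 0.24, 0.049]
ee_rot: [-90.3, 1.7, 18.6]
ft_force: [-12.2, -4.9, 23.6]
gripper_width: 0.001
```

```bash
python3 -m pendant '[[[0,-0.02,0],[0.001,0,-0.005],1],[[0,-0.08,0],[0.001,0,-0.006],1],[[0,-0.09,0],[0,0,-0.005],1],[[0,-0.08,-0.04],[0,0,0],1],[[0,0,-0.08],[0,0,0],1],[[0,0,-0.08],[0,0,0],1],[[0,0,0],[0,0,0],1],[[0,0,0],[0,0,0],1]]'
python3 - <<'E'
from h import *
shot("wrist","w6");shot("top","top2")
V=load("w6");T=load("top2")
cv2.imwrite("pics/c6.png",np.hstack([V[0][:,:],cv2.resize(T[0][120:280,150:310],(400,400))])[:, :][::1,::1]) 
im=cv2.imread("pics/c6.png");cv2.imwrite("pics/c6.png",cv2.resize(im,(800,308)))
print(bot.observe()["ft_force"])
E
```

```text
time: 21.32
tcp_pos: [0.5411, 0.1636, 0.1692]
ee_rot: [-90.2, -0.4, 18.8]
ft_force: [-0.6, 0.5, 0.5]
gripper_width: 0.002
[-0.26357292  0.27643893  0.2253522 ]
```

View pics/c6.png

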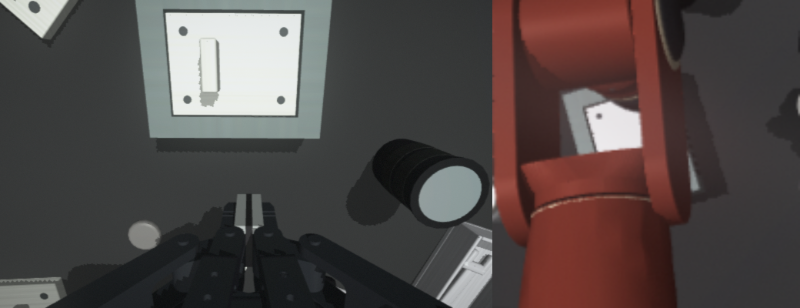

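The plate is in the recess with an even gap all round, and nothing touches it. All three press points stopped at the same height, 49.0 mm. I hand the job in.

```bash
python3 -c "
from cell import bot
print(bot.job_done())"
```

```text
the job is handed in; nothing more can be done
None
```

The cover plate is seated in the supply box recess and released, and I handed the job in at about 21 s. No verdict was reported. I gripped the smallest plate by its pull bar, lowered it into the recess and let go. I then pressed with shut fingers at the +x end, the -x end and near the centre.

**Last checks:**
- **Seat:** all three press points stopped at the same height, 49.0 mm, about 1 mm below the rim. The plate is therefore level along its length. I did not press separately at ±y.
- **Push:** the plate did not give under about 27 N at the +x end, 31 N at the -x end, or the last push of about 24 N held for roughly 0.6 s near the centre.
- **Final view:** the plate has a gap all round in the recess. The fingers are clear and the wrist force is near zero.

**What didn't go smoothly:**
- **Sideways force:** while lowering the held plate, the tool felt about 10 N sideways, probably from the +x wall. I relieved it with a 3 mm shift back.
- **-x end peak:** that push came closest to the 40 N limit, at about 36 N with its sideways part, or an estimated 38 N with the plate's weight.
- **Camera agreement:** the wrist and top cameras differed by about 2.7 mm on the plate's x position. I worked from the wrist view.
- **Bystanders:** I didn't re-measure them at the end. I felt no contact with any of them.

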